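# Reassemble the tea-for-one set on its saucer

### The arm

A 6-joint arm with a two-finger parallel gripper is mounted at the origin on the work surface. World frame = base frame: x ahead of the robot, y to its left, z up, the work surface at z = 0. Lengths are in mm, angles in rad, forces in N, time in s.
With the tool pointing down it reaches from about 300 to 775 mm from the base axis. Payload 14.6 kg.
Tool frame: the origin (TCP) lies between the finger pads; the fingertips stand ahead of it and the grasp point (between the pads) lies 11 mm behind it (manip.finger_overhang is the z of the fingertips in the tool frame, in mm); z points along the fingers, y is the line along which they close (so a half turn about z gives the same grasp; the last joint's range is limited). The gripper opens to 94 mm and grips with 3 to 60 N. Pads are 16 mm wide; open, the fingers measure 119 mm over their backs; the gripper's body (75 mm by 177 mm) begins 78 mm behind the grasp point.
Start: joints at [-1.376, 0.3, 1.521, -0, 1.321, -0.067], TCP at [142.344, -531.251, 213.446] pointing down, gripper open.
Joint ranges: [-3.03, 3.03], [-0.79, 2.21], [0.23, 2.52], [-1.04, 4.18], [0, 3.07], [-2.55, 2.55]. Speed limits (rad/s): [2.22, 2.22, 2.57, 3.14, 3.14, 3.14].

### API

Orientations are given as [roll, pitch, yaw] about the fixed x, y, z axes, in that order (R = Rz(yaw) Ry(pitch) Rx(roll)).
In Python, from cell import manip gives the robot as it stands.
- The arm moves only by the tool jog_arm, never from a script. Its argument "series" is a list of rows, each a list of 7 numbers: the shift along the world's x, y, z as a fraction of full scale, then the turn, a rotation vector about the world's x, y, z as a fraction of full scale, then the closure, from 0 (fully open) to 1 (shut). In form: [[dx, dy, dz, wx, wy, wz, fingers], ...]. A call has 1 to 8 rows; each row is the pose to reach, as a shift and turn from the pose commanded when the call began; what a row does not reach only later rows make up. Full scale, the value 1, is 120 mm for a shift and 90 degrees for a turn. A row lasts 1/12 s, in which the tool goes at most 41.7 mm and 7.16 degrees, less where a joint would pass 70% of its speed; a pose out of reach is approached as far as the arm can. A call with a number of a shift or a turn outside -1 to 1 is refused whole. A call with a gripper value outside its range is refused whole. The fingers move at their own pace and stop on an object; "grip_force" is the grip in N (left out, the last holds). Time passes only in rows, so rows that repeat a pose let the fingers close. It gives the time, the measured TCP pose, the force, the opening and the grip force at its end, in the units of the state.
- manip.read_state(): the state, without advancing time (a new reading comes with each control period).
- manip.camera(name): name is "scene" or "top"; returns a dict with "frame" (420x560x3 uint8, red, green, blue), "vfov" (degrees; the focal length in pixels is half the picture's height over the tangent of half this angle, whatever the lens; pixels are square), "cx", "cy" (the principal point, pixels), "k1" (the pictures are not rectified: a ray, as slopes to the right and down, at radius r is drawn at 1 + k1 r^2 times it, then the intrinsics apply), "R" (3x3) and "t" (3): a world point X has camera coordinates R X + t. Camera axes: x right, y down, z forward; pixel columns grow to the right and rows downward; lengths in mm; the calibration is good to about 2 mm. A picture is of the moment at which its call begins. There is no depth.
- manip.sign_off(): hands the job in; it is judged then, once.
The state is a dict: "clock": time; "joints": joint angles; "qd": joint speeds; "effort": joint torques, N m; "eef_pos": TCP position; "eef_rot": TCP orientation; "wrist_force": force on the tool from outside, world axes, zero at the start; "moment": the same for the moment, N m; "finger_gap": finger opening in mm; "finger_force": force on a finger pad.
Only numpy, scipy, OpenCV 4.12 (cv2) and the standard library are available. Lean on these libraries where they do the work, as an engineer would, in place of code of your own. Each camera call takes 0.05 s, during which the arm holds its last target. There are 200 camera calls.

### The job

The pieces of the tea-for-one set stand about the table: put the set together on its saucer, from the bottom up. First stand the cup in the middle of the saucer, then seat the pot in the mouth of the cup, then hang the strainer in the neck of the pot, and last put the lid on the strainer, setting each piece down gently, fully seated and upright, and letting it go before you take the next. Do not tip any piece over, and leave the router, the remote control, the plant and the candle where they are.

Things in the scene. Friction and masses are not known exactly. Their poses are not given: they have to be found in the camera images.
- saucer: Round blue-glazed stoneware saucer, 140 mm across and 14 mm high, lying loose on the table. Flat inner floor 74 mm across, 5 mm above the underside, inside a flared rim. Origin: centre of the underside; z up.
- cup: Small blue-glazed stoneware cup, upright, 62 mm high. Foot 48 mm across; upright round wall from 20 mm to the rim, 68 mm across outside; mouth 60 mm across. Loop handle on the +y side (22 to 56 mm high, to 62 mm from the axis); +x and -x sides free to grip. Origin: centre of the underside; z up.
- pot: Small blue-glazed teapot, no lid on, upright, 86 mm high, belly 89 across. Foot 52 across, 8 high; seated in the cup's mouth its origin is 54 above the cup's. Upright neck to grip: 62 across, from 63 to 86 high; opening 53 across, 49 deep. Handle on +y (to 78 from the axis, 68 high), spout on -y (to 79, tip 87 high); +x and -x sides free. Origin: centre of the underside, on the neck's axis; z up.
- strainer: Round steel tea strainer, upright, 61 mm high: basket 45 across and 44 deep (38 across at the bottom), flange 62 across from 44 to 47 high, above it an upright collar 50 across outside, 45 inside, to hold it by. Hung in the pot's neck, flange on the rim, its origin is 42 above the pot's. Origin: centre of the underside; z up.
- lid: Round blue-glazed pot lid, right way up, 37 mm high: plug underneath 38 across, 8 deep (34 across at the bottom), disc 58 across from 8 to 12 high, round knob 20 across from 25 to 33 high (top at 37). On the strainer, plug in the collar and disc on its top, its origin is 53 above the strainer's. Origin: centre of the underside; z up.
- router: Bystander: flat black wireless router about 150 x 225 mm, 30 mm high, with three light grey aerials rising to 186 mm along its far (+x) edge, 100 mm from the origin. Origin: centre of the underside.
- remote: Bystander: dark remote control 165 x 44 x 18 mm lying along its x. Origin: centre of the underside.
- plant: Bystander: small succulent in a terracotta pot 80 mm across, about 115 mm high in all. Origin: centre of the underside.
- candle: Bystander: candle in an amber glass 72 mm across and 75 mm high. Origin: centre of the underside.
Things that resemble listed ones, but are neither listed nor needed, are in the scene too. What is shaped like the strainer but yellow is not meant. Leave any yellow look-alike of the lid alone.

How it is judged (in metres and radians):
On the way, in this order (a step that is already met when the one before it is completed fails the run):
1. the cup stands in the saucer, let go (horizontal distance between cup and saucer below 0.01 m and z of cup in the frame of saucer between 0.002 and 0.008 m and angle between cup's own z axis and vertical below 0.07 rad and contact force between the fingers and cup below 0.3 N and linear speed of cup below 0.02 m/s), for 0.2 s.
2. the pot sits in the mouth of the cup on the saucer, let go (horizontal distance between cup and saucer below 0.01 m and z of cup in the frame of saucer between 0.002 and 0.008 m and angle between each of cup, pot's own z axis and vertical below 0.07 rad and contact force between the fingers and cup below 0.3 N and horizontal distance between pot and cup below 0.006 m and z of pot in the frame of cup between 0.051 and 0.057 m and contact force between the fingers and pot below 0.3 N and linear speed of pot below 0.02 m/s), for 0.2 s.
3. the strainer hangs in the neck of the pot on the cup, let go (horizontal distance between cup and saucer below 0.01 m and z of cup in the frame of saucer between 0.002 and 0.008 m and angle between each of cup, pot, strainer's own z axis and vertical below 0.07 rad and contact force between the fingers and cup below 0.3 N and horizontal distance between pot and cup below 0.006 m and z of pot in the frame of cup between 0.051 and 0.057 m and contact force between the fingers and pot below 0.3 N and horizontal distance between strainer and pot below 0.006 m and z of strainer in the frame of pot between 0.039 and 0.045 m and contact force between the fingers and strainer below 0.3 N and linear speed of strainer below 0.02 m/s), for 0.2 s.
4. the lid rests on the strainer in the pot, let go (horizontal distance between cup and saucer below 0.01 m and z of cup in the frame of saucer between 0.002 and 0.008 m and angle between each of cup, pot, strainer, lid's own z axis and vertical below 0.07 rad and contact force between the fingers and cup below 0.3 N and horizontal distance between pot and cup below 0.006 m and z of pot in the frame of cup between 0.051 and 0.057 m and contact force between the fingers and pot below 0.3 N and horizontal distance between strainer and pot below 0.006 m and z of strainer in the frame of pot between 0.039 and 0.045 m and contact force between the fingers and strainer below 0.3 N and horizontal distance between lid and strainer below 0.006 m and z of lid in the frame of strainer between 0.05 and 0.056 m and contact force between the fingers and lid below 0.3 N and linear speed of lid below 0.02 m/s), for 0.2 s.
At the end, for the whole second after the job is handed in: Cup on the saucer floor within 10 mm of its centre; pot foot in the cup, strainer flange on the pot neck, lid on the strainer collar, each within 6 mm of the axis below and 3 mm of seated height; all upright within 4 degrees, saucer flat on the table, all let go and at rest (horizontal distance between cup and saucer below 0.01 m and z of cup in the frame of saucer between 0.002 and 0.008 m and angle between each of cup, pot, strainer, lid's own z axis and vertical below 0.07 rad and contact force between the fingers and cup below 0.3 N and horizontal distance between pot and cup below 0.006 m and z of pot in the frame of cup between 0.051 and 0.057 m and contact force between the fingers and pot below 0.3 N and horizontal distance between strainer and pot below 0.006 m and z of strainer in the frame of pot between 0.039 and 0.045 m and contact force between the fingers and strainer below 0.3 N and horizontal distance between lid and strainer below 0.006 m and z of lid in the frame of strainer between 0.05 and 0.056 m and contact force between the fingers and lid below 0.3 N and linear speed of each of saucer, cup, pot, strainer, lid below 0.01 m/s and angular speed of each of saucer, cup, pot, strainer, lid below 0.1 rad/s and angle between saucer's own z axis and vertical below 0.05 rad and height (world z) of saucer below 0.005 m); the robot touches nothing.
It fails at once if the router, remote, plant or candle is pushed more than 2 cm from its place (distance of any of router, remote, plant, candle from where it was at the start of the episode above 0.02 m).
It fails at once if a piece is banged down on the one below it (over 60 N) (contact force between cup and saucer above 60 N or contact force between pot and cup above 60 N or contact force between strainer and pot above 60 N or contact force between lid and strainer above 60 N).
It fails at once if a piece of the tea set is let fall (faster than 0.5 m/s while the fingers do not hold it, a drop of about 13 mm) ((linear speed of cup above 0.5 m/s and contact force between the fingers and cup below 0.05 N) or (linear speed of pot above 0.5 m/s and contact force between the fingers and pot below 0.05 N) or (linear speed of strainer above 0.5 m/s and contact force between the fingers and strainer below 0.05 N) or (linear speed of lid above 0.5 m/s and contact force between the fingers and lid below 0.05 N)).
It fails at once if a piece of the tea set is tipped over (angle between any of saucer, cup, pot, strainer, lid's own z axis and vertical above 0.8 rad).
It also fails if it takes over 131 s, if anything falls off the work surface, if the arm or the gripper's body presses on something with over 40 N, if the wrist force passes 120 N, or if a joint passes its speed limit or range.

## Working session

There is one attempt and no reset: what is moved stays moved. The work goes in short steps, Python scripts to look and compute and a tool call to move; the robot and the scene stay as the last step left them, time stands still between calls to the robot, and variables do not carry over. Pictures are saved under pics/ and viewed, at most 18 in all, crops included, and the job is handed in when it is done.

Besides the shell and the picture viewer there is one more tool, called after "Call:" as name(argument=value, ...) on one line, values as JSON. jog_arm: Moves the arm, as the interface text tells. Its arguments: {"type":"object","properties":{"series":{"type":"array"},"grip_force":{"type":"number"}},"required":["series"]}

```bash
mkdir -p pics; cat > h.py <<'E'
from cell import manip
import numpy as np, cv2
def cam(n,save=None):
    c=manip.camera(n); 
    if save: cv2.imwrite('pics/'+save, c['frame'][:,:,::-1])
    c['R']=np.array(c['R']);c['t']=np.array(c['t'])
    c['f']=c['frame'].shape[0]/2/np.tan(np.radians(c['vfov'])/2)
    return c
def ray(c,u,v):
    d=np.array([(u-c['cx'])/c['f'],(v-c['cy'])/c['f']]); s=d.copy()
    for _ in range(20): s=d/(1+c['k1']*(s@s))
    o=-c['R'].T@c['t']; return o, c['R'].T@np.array([s[0],s[1],1])
def at(c,u,v,z):
    o,d=ray(c,u,v); return o+d*(z-o[2])/d[2]
def proj(c,X):
    p=np.atleast_2d(X)@c['R'].T+c['t']; s=p[:,:2]/p[:,2:]
    s=s*(1+c['k1']*(s**2).sum(1,keepdims=True)); return s*c['f']+[c['cx'],c['cy']]
E
python3 - <<'E'
from h import *
for n in('top','scene'):
    c=cam(n,n+'0.png'); print(n,c['f'],c['k1'],-c['R'].T@c['t'],c['R'].round(3).tolist())
print(manip.read_state(), manip.finger_overhang)
E
```

```text
top 522.4446945114153 -0.026830743730226765 [ 288.93304712   46.20493666 1463.03543062] [[0.105, -0.994, -0.002], [-0.973, -0.102, -0.207], [0.206, 0.024, -0.978]]
scene 499.14423991416766 -0.16606916814403663 [1590.93770925 -545.52795494 1215.8617991 ] [[0.507, 0.862, -0.013], [0.595, -0.36, -0.719], [-0.624, 0.357, -0.695]]
{'clock': 0.1, 'joints': array([-1.37562982e+00,  3.00414116e-01,  1.52150246e+00,  3.92933296e-05,
        1.32068474e+00, -6.66137058e-02]), 'qd': array([-2.13849264e-04,  1.29969267e-04, -2.54012192e-03,  1.87232533e-04,
       -1.55795615e-05,  3.94881502e-04]), 'effort': array([-6.61714912e-04, -5.32646334e+01, -3.53284371e+01,  7.09119765e-02,
        2.34872400e-02, -5.99852046e-05]), 'eef_pos': array([ 142.29780233, -531.04933923,  212.95083677]), 'eef_rot': array([-3.14058876e+00, -1.05117890e-04,  2.61770414e-01]), 'wrist_force': array([-0.69894222,  0.98461336,  0.07762968]), 'moment': array([-0.00721617,  0.01637536,  0.04912499]), 'finger_force': 0.0, 'finger_gap': 94.01117879876422} 8.0
```

View pics/top0.png

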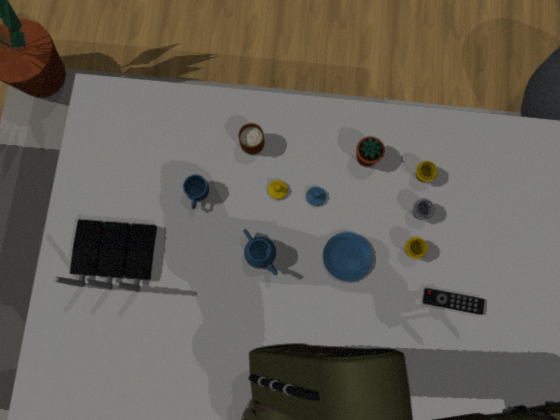

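View pics/scene0.png

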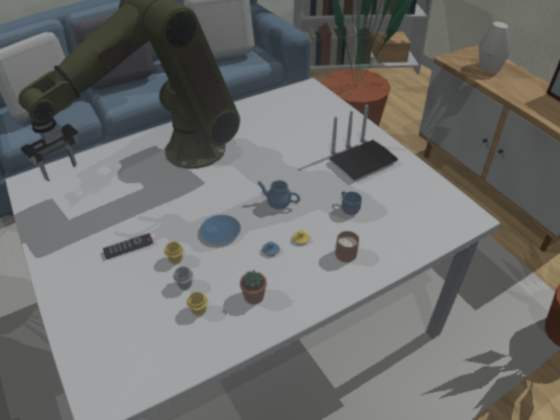

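Top view: cup (196,188), pot (260,253), saucer (348,257), lid (316,196), steel strainer (423,210), with yellow decoys near the lid and strainer. Scene view: cup (351,204), pot (279,196), saucer (219,230), lid (270,248), strainer (184,278).

```bash
cat > look.py <<'E'
from h import *
from scipy.optimize import minimize
# stacks of (z,radius) of convex parts
P={'saucer':[[(0,40),(14,70)]],'cup':[[(0,24),(20,34),(62,34)]],
'pot':[[(0,26),(8,26),(36,44.5),(63,31),(86,31)]],
'strainer':[[(0,19),(44,22.5)],[(44,31),(47,31)],[(47,25),(61,25)]],
'lid':[[(0,17),(8,19)],[(8,29),(12,29)],[(12,6),(25,10),(33,10),(37,5)]]}
A=np.linspace(0,2*np.pi,40)
def render(c,parts,x,y,box,S=4,z0=0):
    u0,v0,w,h=box; m=np.zeros((h*S,w*S),np.uint8)
    for part in parts:
        for (za,ra),(zb,rb) in zip(part,part[1:]):
            X=np.array([[x+r*np.cos(a),y+r*np.sin(a),z0+z] for z,r in((za,ra),(zb,rb)) for a in A])
            p=((proj(c,X)-[u0,v0]+.5)*S*16-8).astype(np.int32).reshape(-1,1,2)
            cv2.fillConvexPoly(m,cv2.convexHull(p),255,shift=4)
    return cv2.resize(m,(w,h),interpolation=cv2.INTER_AREA)/255.
E
python3 - <<'E'
from look import *
T=cam('top');S=cam('scene')
pt={'cup':(196,188,351,204,40),'pot':(260,253,279,196,60),'saucer':(348,257,219,230,10),'lid':(316,196,270,248,12),'strainer':(423,210,184,278,45)}
rows=[]
for n,(a,b,d,e,z) in pt.items():
    print(n,at(T,a,b,z).round(),at(S,d,e,z).round())
def tile(c,u,v,k):return cv2.resize(c['frame'][v-k:v+k,u-k:u+k],(260,260),interpolation=cv2.INTER_CUBIC)
r=[np.hstack([tile(T,196,188,22),tile(T,260,253,30),tile(T,423,210,22)]),np.hstack([tile(S,351,204,22),tile(S,279,196,30),tile(S,184,278,22)])]
cv2.imwrite('pics/crop.png',np.clip(np.vstack(r)*1.6,0,255).astype('uint8')[:,:,::-1])
E
```

```text
cup [620. 326.  40.] [627. 319.  40.]
pot [455. 126.  60.] [481. 115.  60.]
saucer [ 475. -117.   10.] [ 476. -119.   10.]
lid [639. -12.  12.] [637. -13.  12.]
strainer [ 623. -310.   45.] [ 635. -312.   45.]
```

View pics/crop.png

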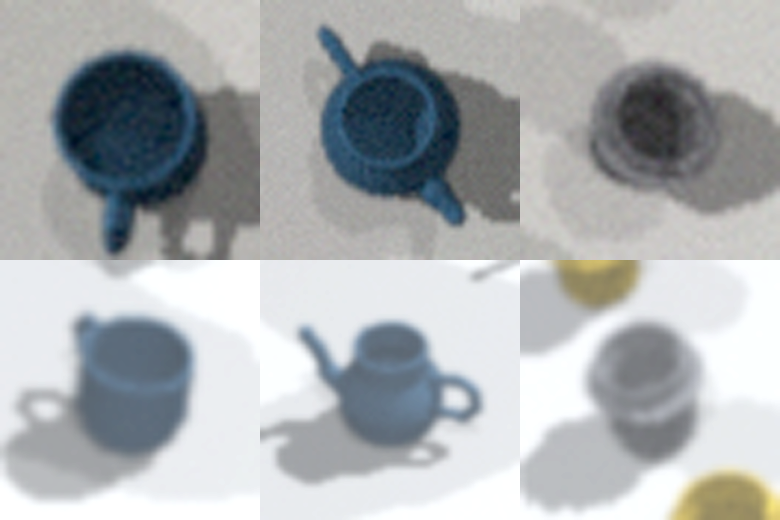

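Crops: cup handle points down in the top picture (world −x); the pot's handle is up-left (+x,+y), spout down-right; steel strainer is upright with clean flange edges. Now model fits in both cameras.

```bash
cat >> look.py <<'E'
def blue(c):
    f=cv2.GaussianBlur(c['frame'],(0,0),.6).astype(float); return np.clip((f[:,:,2]-f[:,:,0]*1.15-8)/14,0,1)
def fit(name,cs,x0,z0=0,parts=None,mask=blue):
    parts=parts or P[name]; ms=[]
    for c in cs:
        u,v=proj(c,[x0[0],x0[1],z0+30])[0].astype(int); k=40
        b=(max(u-k,0),max(v-k,0),2*k,2*k); m=mask(c)[b[1]:b[1]+2*k,b[0]:b[0]+2*k]; b=(b[0],b[1],m.shape[1],m.shape[0])
        near=cv2.dilate((render(c,parts,*x0,b,1,z0)>.5).astype(np.uint8),np.ones((9,9))); ms.append((c,b,m*near))
    g=lambda q:sum(abs(render(c,parts,q[0],q[1],b,4,z0)-m).sum() for c,b,m in ms)
    r=minimize(g,x0,method='Nelder-Mead',options=dict(initial_simplex=np.array(x0)+[[8,0],[-6,7],[-6,-7]],xatol=.1,fatol=.1))
    return r.x.round(1),round(r.fun,1),sum(m.sum() for c,b,m in ms)
def edge(name,cs,x0,rings,rng=10,z0=0):
    # maximise the gradient of brightness along projected rings (z,r)
    gs=[]
    for c in cs:
        g=cv2.GaussianBlur(cv2.cvtColor(c['frame'],cv2.COLOR_RGB2GRAY),(0,0),.8).astype(np.float32); gs.append(g)
    def s(q):
        tot=0
        for c,g in zip(cs,gs):
            for z,r in rings:
                o=[np.c_[q[0]+rr*np.cos(A),q[1]+rr*np.sin(A),0*A+z0+z] for rr in(r-3,r+3)]
                i,j=[cv2.remap(g,proj(c,X).astype(np.float32).reshape(-1,1,2),None,cv2.INTER_LINEAR).ravel() for X in o]
                tot+=np.tanh((j-i)/25).mean()
        return -tot
    G=[(s((x0[0]+a,x0[1]+b)),x0[0]+a,x0[1]+b) for a in np.arange(-rng,rng+.1,1) for b in np.arange(-rng,rng+.1,1)]
    return min(G)
E
python3 - <<'E'
from look import *
T=cam('top');S=cam('scene')
for n,x0 in {'cup':(623,322),'pot':(465,121),'saucer':(475,-118),'lid':(638,-12)}.items():
    for cs in([T],[S],[T,S]): print(n,*fit(n,cs,x0))
for cs in([T],[S],[T,S]): print('strainer',edge('s',cs,(629,-311),[(46,31)],14))
f=lambda u,v,z:at(T,u,v,z).round()
# handle tips from crops: cup(118,240)/5.91 ; pot handle/spout
print(f(174+118/5.91,166+245/5.91,40), f(230+(322-260)/4.33,223+32/4.33,55), f(230+(458-260)/4.33,223+218/4.33,80))
E
```

```text
cup [618.3 326.6] 154.5 428.97857142857146
cup [606.2 337.5] 336.0 66.41071428571442
cup [618.1 326.5] 497.3 495.38928571428585
pot [459.4 126.7] 152.5 773.6357142857144
pot [448.7 137. ] 417.5 118.83214285714303
pot [458.3 127.6] 575.6 892.4678571428574
saucer [ 478.3 -115.1] 99.2 1889.1571428571428
saucer [ 473.9 -111.7] 112.7 847.7321428571429
saucer [ 477.7 -115.8] 221.6 2736.8892857142855
lid [639.7 -12.5] 44.5 282.725
lid [634.3  -9.3] 70.2 133.06428571428575
lid [638.3 -10.8] 116.7 415.78928571428577
strainer (np.float32(-0.6782386), np.float64(624.0), np.float64(-309.0))
strainer (np.float32(-0.6106895), np.float64(617.0), np.float64(-310.0))
strainer (np.float32(-1.1834922), np.float64(622.0), np.float64(-310.0))
[564. 324.  40.] [512. 176.  55.] [403.  77.  80.]
```

```bash
cat >> look.py <<'E'
def blue(c):
    f=cv2.GaussianBlur(c['frame'],(0,0),.6).astype(float); r=(f[:,:,2]+2)/(f[:,:,0]+2); return np.clip((r-1.2)/.25,0,1)
fit.__defaults__=(0,None,blue)
E
python3 - <<'E'
from look import *
T=cam('top');S=cam('scene')
for u,v in((351,208),(279,200),(345,215),(310,214),(300,230)): print(S['frame'][v,u], end=' ')
for n,x0 in {'cup':(618,326),'pot':(459,126),'saucer':(477,-115),'lid':(638,-12)}.items():
    for cs in([T],[S],[T,S]): print(n,*fit(n,cs,x0))
im=[]
for c,pts in((T,[(196,188),(260,253),(348,257),(316,196),(423,210)]),(S,[(351,204),(279,196),(219,230),(270,248),(184,278)])):
    big=cv2.resize(c['frame'],None,fx=4,fy=4,interpolation=cv2.INTER_CUBIC)
    for (x,y,rings) in((618,326,[(62,34),(20,34)]),(459,127,[(86,31)]),(477.5,-115.5,[(14,70)]),(639,-12,[(12,29)]),(622,-310,[(46,31),(61,25)])):
        for z,r in rings:
            p=proj(c,np.c_[x+r*np.cos(A),y+r*np.sin(A),0*A+z]); cv2.polylines(big,[((p+.5)*4).astype(int).reshape(-1,1,2)],True,(255,0,0) if z>20 else (0,255,0),1)
    im.append(np.hstack([cv2.resize(big[(v-28)*4:(v+28)*4,(u-28)*4:(u+28)*4],(160,160)) if 0 else big[(v-20)*4:(v+20)*4,(u-20)*4:(u+20)*4] for u,v in pts]))
cv2.imwrite('pics/ov.png',np.clip(np.vstack(im)*1.4,0,255).astype('uint8')[:,:,::-1])
E
```

```text
[59 68 77] [64 75 87] [100 101 103] [159 161 163] [160 152 120] cup [619.4 326.5] 71.4 530.246164872421
cup [612.2 333.2] 250.9 154.06518307732043
cup [619.4 326.4] 328.2 684.3113479497414
pot [459.4 127.4] 105.1 838.1113530620149
pot [453.6 130. ] 322.9 225.95638731132695
pot [459.3 128.1] 430.6 1064.0677403733418
saucer [ 477.6 -114.4] 70.8 1918.380043565417
saucer [ 472.5 -113.9] 116.2 843.8501401201412
saucer [ 476.1 -114.6] 193.7 2762.230183685558
lid [640.7 -12.2] 35.6 292.06890902810824
lid [633.9 -11.9] 70.4 133.01171285137963
lid [639.6 -11.1] 107.3 425.08062187948786
```

View pics/ov.png

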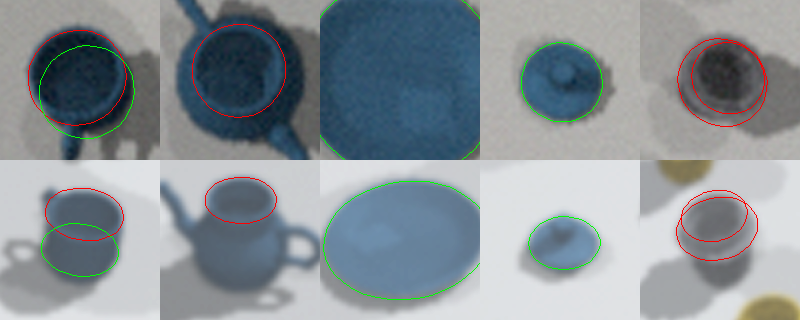

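Overlays match in both cameras: rims agree within about 2 mm (cup 619,326; pot 459,127; saucer 477,−115; lid 640,−12; strainer 622,−310). Moving towards the cup.

Call:
jog_arm(series=[[0.1, 0.18, 0, 0, 0, -0.03, 0], [0.2, 0.36, 0, 0, 0, -0.06, 0], [0.3, 0.54, 0, 0, 0, -0.09, 0], [0.4, 0.71, 0, 0, 0, -0.12, 0], [0.5, 0.89, 0, 0, 0, -0.14, 0]], grip_force=15)

```text
clock: 0.82
eef_pos: [202.7, -423.5, 213.4]
eef_rot: [3.141, -0.0, 0.039]
wrist_force: [-0.4, 0.5, 0.1]
finger_gap: 93.7
finger_force: 0.0
```

Call:
jog_arm(series=[[0.1, 0.18, 0, 0, 0, 0, 0], [0.2, 0.36, 0, 0, 0, 0, 0], [0.3, 0.54, 0, 0, 0, 0, 0], [0.4, 0.71, 0, 0, 0, 0, 0], [0.5, 0.89, 0, 0, 0, 0, 0]])

```text
clock: 1.23
eef_pos: [262.7, -316.7, 213.5]
eef_rot: [3.141, -0.0, 0.042]
wrist_force: [0.1, 0.4, 0.6]
finger_gap: 94.0
finger_force: 0.0
```

Call:
jog_arm(series=[[0.1, 0.18, 0, 0, 0, 0, 0], [0.2, 0.36, 0, 0, 0, 0, 0], [0.3, 0.54, 0, 0, 0, 0, 0], [0.4, 0.71, 0, 0, 0, 0, 0], [0.5, 0.89, 0, 0, 0, 0, 0]])

```text
clock: 1.65
eef_pos: [322.7, -209.8, 213.6]
eef_rot: [3.141, -0.0, 0.042]
wrist_force: [0.0, -0.7, -0.1]
finger_gap: 94.2
finger_force: 0.0
```

Call:
jog_arm(series=[[0.1, 0.18, 0, 0, 0, 0, 0], [0.2, 0.36, 0, 0, 0, 0, 0], [0.3, 0.54, 0, 0, 0, 0, 0], [0.4, 0.71, 0, 0, 0, 0, 0], [0.5, 0.89, 0, 0, 0, 0, 0]])

```text
clock: 2.07
eef_pos: [382.8, -103.0, 213.6]
eef_rot: [3.141, -0.0, 0.042]
wrist_force: [-0.9, -0.6, 0.6]
finger_gap: 94.2
finger_force: 0.0
```

Call:
jog_arm(series=[[0.1, 0.18, 0, 0, 0, 0, 0], [0.2, 0.36, 0, 0, 0, 0, 0], [0.3, 0.54, 0, 0, 0, 0, 0], [0.4, 0.71, 0, 0, 0, 0, 0], [0.5, 0.89, 0, 0, 0, 0, 0]])

```text
clock: 2.48
eef_pos: [442.8, 3.9, 213.5]
eef_rot: [3.142, -0.0, 0.042]
wrist_force: [0.1, -0.7, 0.6]
finger_gap: 94.1
finger_force: 0.0
```

Call:
jog_arm(series=[[0.1, 0.18, 0, 0, 0, 0, 0], [0.2, 0.36, 0, 0, 0, 0, 0], [0.3, 0.54, 0, 0, 0, 0, 0], [0.4, 0.71, 0, 0, 0, 0, 0], [0.5, 0.89, 0, 0, 0, 0, 0]])

```text
clock: 2.9
eef_pos: [502.8, 110.7, 213.4]
eef_rot: [-3.142, -0.0, 0.042]
wrist_force: [0.2, -0.2, -0.3]
finger_gap: 93.8
finger_force: 0.0
```

Call:
jog_arm(series=[[0.1, 0.18, 0, 0, 0, 0, 0], [0.2, 0.36, 0, 0, 0, 0, 0], [0.3, 0.54, 0, 0, 0, 0, 0], [0.4, 0.71, 0, 0, 0, 0, 0], [0.5, 0.89, 0, 0, 0, 0, 0]])

```text
clock: 3.32
eef_pos: [562.8, 217.4, 213.4]
eef_rot: [3.142, 0.0, 0.042]
wrist_force: [0.2, -0.7, 0.1]
finger_gap: 93.9
finger_force: 0.0
```

Call:
jog_arm(series=[[0.1, 0.18, 0, 0, 0, 0, 0], [0.2, 0.36, 0, 0, 0, 0, 0], [0.3, 0.54, 0, 0, 0, 0, 0], [0.4, 0.71, 0, 0, 0, 0, 0], [0.47, 0.905, 0, 0, 0, 0, 0]])

```text
clock: 3.73
eef_pos: [619.5, 325.6, 213.1]
eef_rot: [3.141, 0.0, 0.041]
wrist_force: [-0.0, -0.9, 0.3]
finger_gap: 94.3
finger_force: 0.0
```

Call:
jog_arm(series=[[0, 0, -0.2, 0, 0, 0, 0], [0, 0, -0.4, 0, 0, 0, 0], [0, 0, -0.6, 0, 0, 0, 0], [0, 0, -0.8, 0, 0, 0, 0], [0, 0, -0.9, 0, 0, 0, 0], [0, 0, -0.9, 0, 0, 0, 0]])

```text
clock: 4.23
eef_pos: [617.6, 324.4, 102.3]
eef_rot: [3.14, 0.005, 0.042]
wrist_force: [0.8, -0.2, -0.1]
finger_gap: 94.1
finger_force: 0.0
```

```bash
python3 - <<'E'
from look import *
T=cam('top');S=cam('scene')
def tile(c,u,v,k):return cv2.resize(c['frame'][v-k:v+k,u-k:u+k],(400,400),interpolation=cv2.INTER_CUBIC)
cv2.imwrite('pics/c1.png',np.clip(np.hstack([tile(T,196,188,40),tile(S,351,194,40)])*1.5,0,255).astype('uint8')[:,:,::-1])
E
```

```text
(no output)
```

View pics/c1.png

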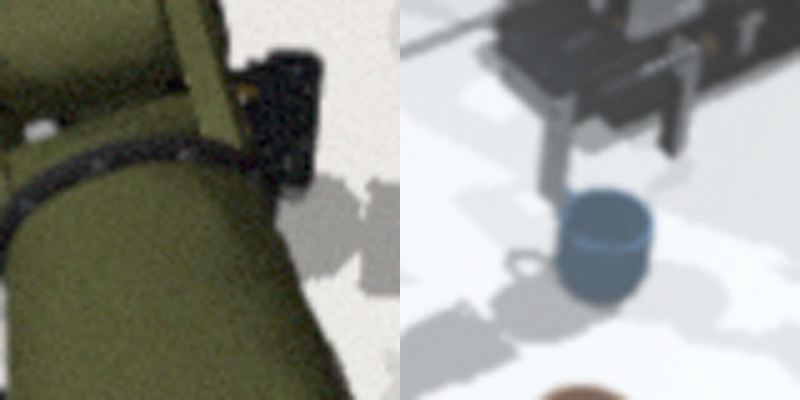

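The scene picture shows the open fingers straddling the cup (cup at crop 603,245), nothing touched. Descending and gripping.

Call:
jog_arm(series=[[0, 0, 0, 0, 0, 0, 0], [0, 0, -0.1, 0, 0, 0, 0], [0, 0, -0.2, 0, 0, 0, 0], [0, 0, -0.3, 0, 0, 0, 0], [0, 0, -0.4, 0, 0, 0, 0], [0, 0, -0.5, 0, 0, 0, 0], [0, 0, -0.54, 0, 0, 0, 0], [0, 0, -0.54, 0, 0, 0, 0]])

```text
clock: 5.0
eef_pos: [618.0, 324.6, 38.6]
eef_rot: [3.141, 0.003, 0.042]
wrist_force: [-0.2, 0.1, -0.5]
finger_gap: 93.8
finger_force: 0.0
```

Call:
jog_arm(series=[[0, 0, 0, 0, 0, 0, 0.2], [0, 0, 0, 0, 0, 0, 0.25], [0, 0, 0, 0, 0, 0, 0.3], [0, 0, 0, 0, 0, 0, 0.4], [0, 0, 0, 0, 0, 0, 0.5], [0, 0, 0, 0, 0, 0, 0.5], [0, 0, 0, 0, 0, 0, 0.5], [0, 0, 0, 0, 0, 0, 0.5]], grip_force=20)

```text
clock: 5.67
eef_pos: [619.0, 325.0, 41.2]
eef_rot: [-3.141, -0.001, 0.042]
wrist_force: [-1.1, -1.1, 5.5]
finger_gap: 66.5
finger_force: 19.9
```

Call:
jog_arm(series=[[0, 0, 0.05, 0, 0, 0, 0.5], [0, 0, 0.15, 0, 0, 0, 0.5], [0, 0, 0.3, 0, 0, 0, 0.5], [0, 0, 0.45, 0, 0, 0, 0.5], [0, 0, 0.6, 0, 0, 0, 0.5], [0, 0, 0.75, 0, 0, 0, 0.5], [0, 0, 0.85, 0, 0, 0, 0.5], [0, 0, 0.85, 0, 0, 0, 0.5]])

```text
clock: 6.33
eef_pos: [619.6, 325.4, 146.3]
eef_rot: [-3.14, -0.004, 0.042]
wrist_force: [-0.3, 0.6, -1.0]
finger_gap: 66.8
finger_force: 19.9
```

```bash
python3 - <<'E'
from look import *
S=cam('scene')
def tile(c,u,v,k):return cv2.resize(c['frame'][v-k:v+k,u-k:u+k],(500,500),interpolation=cv2.INTER_CUBIC)
s=manip.read_state();print(s['eef_pos'],s['eef_rot'],s['finger_gap'],s['wrist_force'])
p=s['eef_pos'];big=cv2.resize(S['frame'],None,fx=6,fy=6,interpolation=cv2.INTER_CUBIC)
z0=p[2]-41
for z,r in((62,34),(20,34)):
    q=proj(S,np.c_[p[0]+r*np.cos(A),p[1]+r*np.sin(A),0*A+z+z0]);cv2.polylines(big,[((q+.5)*6).astype(int).reshape(-1,1,2)],True,(255,0,0),1)
u,v=(proj(S,[p[0],p[1],z0+40])[0]*6).astype(int)
cv2.imwrite('pics/c2.png',np.clip(big[v-240:v+240,u-240:u+240]*1.4,0,255).astype('uint8')[:,:,::-1])
E
```

```text
[619.1051094  325.13668884 144.06568214] [-3.14070242e+00 -2.04471220e-03  4.18667156e-02] 66.7402038640511 [-0.81521265  0.09312724 -2.01952506]
```

View pics/c2.png

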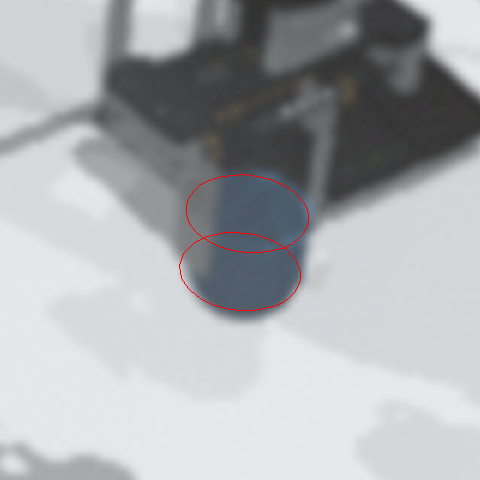

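Cup is held upright and centred in the fingers (crop 245,245). Carrying it to the saucer.

Call:
jog_arm(series=[[-0.03, -0.08, 0, 0, 0, 0, 0.5], [-0.07, -0.21, 0, 0, 0, 0, 0.5], [-0.11, -0.35, 0, 0, 0, 0, 0.5], [-0.15, -0.48, 0, 0, 0, 0, 0.5], [-0.2, -0.62, 0, 0, 0, 0, 0.5], [-0.25, -0.77, 0, 0, 0, 0, 0.5], [-0.3, -0.92, 0, 0, 0, 0, 0.5]])

```text
clock: 6.97
eef_pos: [581.8, 213.6, 141.1]
eef_rot: [3.141, 0.002, 0.042]
wrist_force: [0.4, 0.5, -1.2]
finger_gap: 67.1
finger_force: 19.9
```

Call:
jog_arm(series=[[-0.05, -0.15, 0, 0, 0, 0, 0.5], [-0.1, -0.3, 0, 0, 0, 0, 0.5], [-0.15, -0.45, 0, 0, 0, 0, 0.5], [-0.2, -0.6, 0, 0, 0, 0, 0.5], [-0.25, -0.76, 0, 0, 0, 0, 0.5], [-0.3, -0.92, 0, 0, 0, 0, 0.5]])

```text
clock: 7.47
eef_pos: [545.8, 103.3, 141.4]
eef_rot: [3.141, 0.002, 0.042]
wrist_force: [0.2, -0.4, -1.0]
finger_gap: 66.7
finger_force: 19.9
```

Call:
jog_arm(series=[[-0.05, -0.15, 0, 0, 0, 0, 0.5], [-0.1, -0.3, 0, 0, 0, 0, 0.5], [-0.15, -0.45, 0, 0, 0, 0, 0.5], [-0.2, -0.6, 0, 0, 0, 0, 0.5], [-0.25, -0.76, 0, 0, 0, 0, 0.5], [-0.3, -0.92, 0, 0, 0, 0, 0.5]])

```text
clock: 7.97
eef_pos: [509.8, -7.0, 141.5]
eef_rot: [-3.141, 0.002, 0.042]
wrist_force: [0.7, 0.4, -0.8]
finger_gap: 66.6
finger_force: 19.9
```

Call:
jog_arm(series=[[-0.05, -0.15, 0, 0, 0, 0, 0.5], [-0.1, -0.3, 0, 0, 0, 0, 0.5], [-0.15, -0.45, 0, 0, 0, 0, 0.5], [-0.2, -0.6, 0, 0, 0, 0, 0.5], [-0.24, -0.76, 0, 0, 0, 0, 0.5], [-0.28, -0.88, 0, 0, 0, 0, 0.5], [-0.29, -0.915, 0, 0, 0, 0, 0.5], [-0.29, -0.915, 0, 0, 0, 0, 0.5]])

```text
clock: 8.63
eef_pos: [475.4, -116.5, 141.9]
eef_rot: [-3.141, 0.001, 0.04]
wrist_force: [-0.2, 0.8, -1.0]
finger_gap: 66.9
finger_force: 19.9
```

Call:
jog_arm(series=[[0, 0, -0.05, 0, 0, 0, 0.5], [0, 0, -0.15, 0, 0, 0, 0.5], [0, 0, -0.25, 0, 0, 0, 0.5], [0, 0, -0.35, 0, 0, 0, 0.5], [0, 0, -0.45, 0, 0, 0, 0.5], [0, 0, -0.55, 0, 0, 0, 0.5], [0, 0, -0.6, 0, 0, 0, 0.5], [0, 0, -0.6, 0, 0, 0, 0.5]])

```text
clock: 9.3
eef_pos: [475.3, -115.1, 69.1]
eef_rot: [-3.141, 0.003, 0.043]
wrist_force: [0.3, 0.5, -2.0]
finger_gap: 66.6
finger_force: 19.9
```

```bash
python3 - <<'E'
from look import *
S=cam('scene');T=cam('top')
s=manip.read_state();print(s['eef_pos'],s['eef_rot'],s['finger_gap'],s['wrist_force'])
p=s['eef_pos'];im=[]
for c in(S,T):
    big=cv2.resize(c['frame'],None,fx=4,fy=4,interpolation=cv2.INTER_CUBIC)
    z0=p[2]-41
    for x,y,z,r in((p[0],p[1],62+z0,34),(p[0],p[1],20+z0,34),(477,-116,14,70)):
        q=proj(c,np.c_[x+r*np.cos(A),y+r*np.sin(A),0*A+z]);cv2.polylines(big,[((q+.5)*4).astype(int).reshape(-1,1,2)],True,(255,0,0),1)
    u,v=(proj(c,[p[0],p[1],z0+20])[0]*4).astype(int)
    im.append(big[v-200:v+200,u-200:u+200])
cv2.imwrite('pics/c3.png',np.clip(np.hstack(im)*1.4,0,255).astype('uint8')[:,:,::-1])
E
```

```text
[ 476.12932458 -115.61639663   70.72623995] [-3.14146491e+00  1.15733245e-04  4.24257353e-02] 67.06630236496581 [ 0.51269297  0.04344677 -0.21306016]
```

View pics/c3.png

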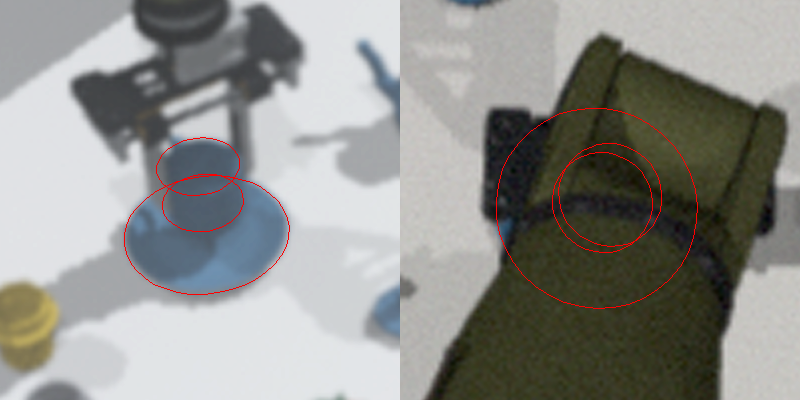

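Cup (left crop 200,180) hangs centred over the saucer (ring matches its rim). Lowering slowly.

Call:
jog_arm(series=[[0, 0, -0.03, 0, 0, 0, 0.5], [0, 0, -0.07, 0, 0, 0, 0.5], [0, 0, -0.1, 0, 0, 0, 0.5], [0, 0, -0.13, 0, 0, 0, 0.5], [0, 0, -0.16, 0, 0, 0, 0.5], [0, 0, -0.18, 0, 0, 0, 0.5], [0, 0, -0.19, 0, 0, 0, 0.5], [0, 0, -0.19, 0, 0, 0, 0.5]])

```text
clock: 10.07
eef_pos: [475.9, -116.0, 47.6]
eef_rot: [-3.141, 0.0, 0.042]
wrist_force: [0.4, -0.2, -1.2]
finger_gap: 66.8
finger_force: 19.9
```

Call:
jog_arm(series=[[0, 0, -0.004, 0, 0, 0, 0.5], [0, 0, -0.008, 0, 0, 0, 0.5], [0, 0, -0.012, 0, 0, 0, 0.5], [0, 0, -0.016, 0, 0, 0, 0.5], [0, 0, -0.016, 0, 0, 0, 0.5], [0, 0, -0.016, 0, 0, 0, 0.5]])

```text
clock: 10.57
eef_pos: [476.0, -116.1, 46.2]
eef_rot: [3.141, -0.0, 0.042]
wrist_force: [-1.5, 1.7, 3.5]
finger_gap: 66.9
finger_force: 19.9
```

Call:
jog_arm(series=[[0, 0, -0.003, 0, 0, 0, 0.5], [0, 0, -0.003, 0, 0, 0, 0.27], [0, 0, -0.003, 0, 0, 0, 0.22], [0, 0, -0.003, 0, 0, 0, 0.15], [0, 0, -0.003, 0, 0, 0, 0.05], [0, 0, -0.003, 0, 0, 0, 0], [0, 0, -0.003, 0, 0, 0, 0], [0, 0, -0.003, 0, 0, 0, 0]])

```text
clock: 11.23
eef_pos: [475.9, -116.0, 45.5]
eef_rot: [-3.142, 0.0, 0.042]
wrist_force: [-0.0, 0.2, 0.2]
finger_gap: 94.0
finger_force: 0.0
```

Call:
jog_arm(series=[[0, 0, 0.05, 0, 0, 0, 0], [0, 0, 0.15, 0, 0, 0, 0], [0, 0, 0.3, 0, 0, 0, 0], [0, 0, 0.45, 0, 0, 0, 0], [0, 0, 0.6, 0, 0, 0, 0], [0, 0, 0.75, 0, 0, 0, 0], [0, 0, 0.9, 0, 0, 0, 0], [0, 0, 0.98, 0, 0, 0, 0]])

```text
clock: 11.9
eef_pos: [476.5, -116.2, 165.6]
eef_rot: [3.141, -0.003, 0.042]
wrist_force: [0.1, 0.8, 0.1]
finger_gap: 94.1
finger_force: 0.0
```

Call:
jog_arm(series=[[0, 0.2, 0.05, 0, 0, 0.07, 0], [0, 0.4, 0.1, 0, 0, 0.14, 0], [0, 0.6, 0.1, 0, 0, 0.21, 0], [-0.05, 0.8, 0.1, 0, 0, 0.28, 0], [-0.1, 0.95, 0.1, 0, 0, 0.35, 0], [-0.1, 1, 0.1, 0, 0, 0.42, 0], [-0.1, 1, 0.1, 0, 0, 0.44, 0]])

```text
clock: 12.48
eef_pos: [463.6, 5.4, 175.2]
eef_rot: [-3.141, -0.0, 0.742]
wrist_force: [0.4, -1.0, -0.4]
finger_gap: 94.2
finger_force: 0.0
```

```bash
python3 - <<'E'
from look import *
S=cam('scene');T=cam('top')
s=manip.read_state();print(s['eef_pos'],s['eef_rot'],s['finger_gap'],s['wrist_force'])
im=[]
for c in(S,T):
    big=cv2.resize(c['frame'],None,fx=4,fy=4,interpolation=cv2.INTER_CUBIC)
    for x,y,z,r in((476,-116,67,34),(476,-116,25,34),(477,-116,14,70)):
        q=proj(c,np.c_[x+r*np.cos(A),y+r*np.sin(A),0*A+z]);cv2.polylines(big,[((q+.5)*4).astype(int).reshape(-1,1,2)],True,(255,0,0),1)
    u,v=(proj(c,[477,-116,20])[0]*4).astype(int)
    im.append(big[v-200:v+200,u-200:u+200])
cv2.imwrite('pics/c4.png',np.clip(np.hstack(im)*1.4,0,255).astype('uint8')[:,:,::-1])
E
```

```text
[463.81294923   4.30256858 175.16350245] [-3.14150767e+00  8.41953555e-05  7.34245827e-01] 93.65290590479945 [ 0.71526455 -0.13133722 -0.03173564]
```

View pics/c4.png

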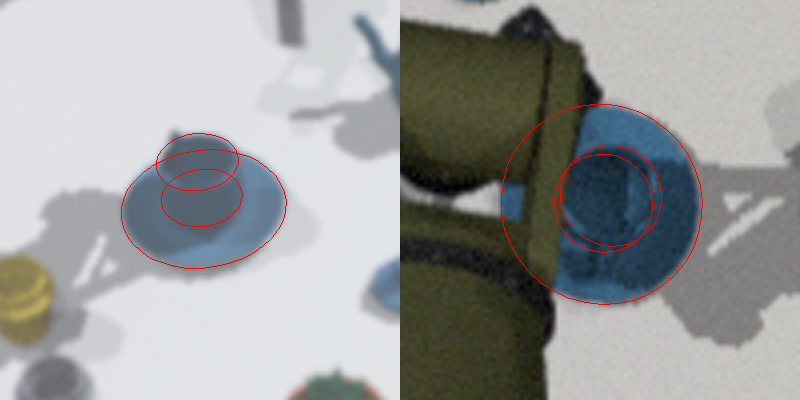

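Cup stands in the saucer's middle (rings coincide in both crops), free. Next the pot.

Call:
jog_arm(series=[[0, 0.2, 0, 0, 0, 0, 0], [-0.01, 0.4, 0, 0, 0, 0, 0], [-0.02, 0.6, 0, 0, 0, 0, 0], [-0.03, 0.8, 0, 0, 0, 0, 0], [-0.04, 0.95, 0, 0, 0, 0, 0], [-0.04, 1, 0, 0, 0, 0, 0], [-0.04, 1, 0, 0, 0, 0, 0]])

```text
clock: 13.17
eef_pos: [459.1, 124.5, 175.1]
eef_rot: [-3.141, 0.0, 0.733]
wrist_force: [-0.3, -0.6, -0.2]
finger_gap: 94.1
finger_force: 0.0
```

Call:
jog_arm(series=[[0, 0.01, -0.1, 0, 0, 0, 0], [0, 0.02, -0.2, 0, 0, 0, 0], [0, 0.02, -0.3, 0, 0, 0, 0], [0, 0.02, -0.36, 0, 0, 0, 0], [0, 0.02, -0.4, 0, 0, 0, 0], [0, 0.02, -0.4, 0, 0, 0, 0]])

```text
clock: 13.67
eef_pos: [459.0, 125.7, 126.5]
eef_rot: [-3.141, 0.001, 0.732]
wrist_force: [-0.8, 0.1, 0.4]
finger_gap: 94.0
finger_force: 0.0
```

```bash
python3 - <<'E'
from look import *
S=cam('scene');s=manip.read_state();print(s['eef_pos'],s['eef_rot'])
p=s['eef_pos'];c=S
big=cv2.resize(c['frame'],None,fx=5,fy=5,interpolation=cv2.INTER_CUBIC)
for x,y,z,r in((p[0],p[1],86,31),(p[0],p[1],36,44.5)):
    q=proj(c,np.c_[x+r*np.cos(A),y+r*np.sin(A),0*A+z]);cv2.polylines(big,[((q+.5)*5).astype(int).reshape(-1,1,2)],True,(255,0,0),1)
u,v=(proj(c,[p[0],p[1],60])[0]*5).astype(int)
cv2.imwrite('pics/c5.png',np.clip(big[v-200:v+200,u-200:u+200]*1.4,0,255).astype('uint8')[:,:,::-1])
E
```

```text
[459.19984146 125.8660218  127.13683285] [-3.14141378e+00  3.91146338e-04  7.32280314e-01]
```

View pics/c5.png

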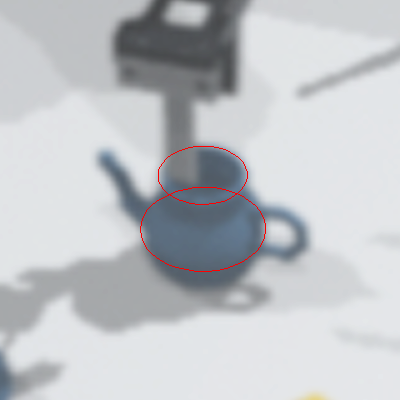

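Pot (crop 203,215) is aligned with the rings drawn at the tool axis; fingers are to its free sides. Descending on the neck.

Call:
jog_arm(series=[[0, 0, -0.08, 0, 0, 0, 0], [0, 0, -0.16, 0, 0, 0, 0], [0, 0, -0.24, 0, 0, 0, 0], [0, 0, -0.32, 0, 0, 0, 0], [0, 0, -0.38, 0, 0, 0, 0], [0, 0, -0.42, 0, 0, 0, 0], [0, 0, -0.44, 0, 0, 0, 0], [0, 0, -0.44, 0, 0, 0, 0]])

```text
clock: 14.38
eef_pos: [459.0, 126.3, 73.9]
eef_rot: [-3.141, 0.001, 0.733]
wrist_force: [0.2, -0.4, -0.3]
finger_gap: 94.0
finger_force: 0.0
```

Call:
jog_arm(series=[[0, 0, 0, 0, 0, 0, 0.2], [0, 0, 0, 0, 0, 0, 0.28], [0, 0, 0, 0, 0, 0, 0.34], [0, 0, 0, 0, 0, 0, 0.4], [0, 0, 0, 0, 0, 0, 0.5], [0, 0, 0, 0, 0, 0, 0.55], [0, 0, 0, 0, 0, 0, 0.55], [0, 0, 0, 0, 0, 0, 0.55]], grip_force=25)

```text
clock: 15.05
eef_pos: [459.2, 126.4, 74.5]
eef_rot: [3.141, -0.0, 0.733]
wrist_force: [-0.8, -0.7, 3.2]
finger_gap: 60.7
finger_force: 25.0
```

Call:
jog_arm(series=[[0, 0, 0.03, 0, 0, 0, 0.55], [0, 0, 0.1, 0, 0, 0, 0.55], [0, 0, 0.22, 0, 0, 0, 0.55], [0, 0, 0.38, 0, 0, 0, 0.55], [0, 0, 0.54, 0, 0, 0, 0.55], [0, 0, 0.7, 0, 0, 0, 0.55], [0, 0, 0.85, 0, 0, 0, 0.55], [0, 0, 0.95, 0, 0, 0, 0.55]])

```text
clock: 15.72
eef_pos: [459.3, 126.4, 190.6]
eef_rot: [3.141, -0.001, 0.733]
wrist_force: [0.4, -0.3, -3.5]
finger_gap: 60.6
finger_force: 25.0
```

Call:
jog_arm(series=[[0, -0.05, 0, 0, 0, 0, 0.55], [0.01, -0.13, 0, 0, 0, 0, 0.55], [0.02, -0.23, 0, 0, 0, 0, 0.55], [0.03, -0.34, 0, 0, 0, 0, 0.55], [0.04, -0.46, 0, 0, 0, 0, 0.55], [0.05, -0.58, 0, 0, 0, 0, 0.55], [0.05, -0.7, 0, 0, 0, 0, 0.55]])

```text
clock: 16.3
eef_pos: [464.6, 40.8, 187.1]
eef_rot: [-3.14, 0.002, 0.733]
wrist_force: [0.2, 0.1, -3.9]
finger_gap: 60.6
finger_force: 25.0
```

Call:
jog_arm(series=[[0.01, -0.12, 0, 0, 0, 0, 0.55], [0.02, -0.24, 0, 0, 0, 0, 0.55], [0.03, -0.36, 0, 0, 0, 0, 0.55], [0.04, -0.48, 0, 0, 0, 0, 0.55], [0.05, -0.6, 0, 0, 0, 0, 0.55], [0.05, -0.7, 0, 0, 0, 0, 0.55]])

```text
clock: 16.8
eef_pos: [470.5, -43.3, 187.1]
eef_rot: [-3.14, 0.001, 0.732]
wrist_force: [0.7, -0.9, -4.1]
finger_gap: 60.8
finger_force: 25.0
```

Call:
jog_arm(series=[[0.01, -0.12, 0, 0, 0, 0, 0.55], [0.02, -0.24, 0, 0, 0, 0, 0.55], [0.03, -0.36, 0, 0, 0, 0, 0.55], [0.04, -0.48, 0, 0, 0, 0, 0.55], [0.04, -0.57, 0, 0, 0, 0, 0.55], [0.04, -0.61, 0, 0, 0, 0, 0.55], [0.04, -0.62, 0, 0, 0, 0, 0.55], [0.04, -0.62, 0, 0, 0, 0, 0.55]])

```text
clock: 17.47
eef_pos: [475.7, -116.1, 188.0]
eef_rot: [-3.141, 0.0, 0.733]
wrist_force: [-0.5, -0.2, -3.6]
finger_gap: 61.0
finger_force: 25.0
```

Call:
jog_arm(series=[[0, 0, -0.05, 0, 0, 0, 0.55], [0, 0, -0.12, 0, 0, 0, 0.55], [0, 0, -0.2, 0, 0, 0, 0.55], [0, 0, -0.26, 0, 0, 0, 0.55], [0, 0, -0.3, 0, 0, 0, 0.55], [0, 0, -0.32, 0, 0, 0, 0.55], [0, 0, -0.32, 0, 0, 0, 0.55], [0, 0, -0.32, 0, 0, 0, 0.55]])

```text
clock: 18.13
eef_pos: [476.0, -116.0, 150.1]
eef_rot: [3.142, -0.0, 0.733]
wrist_force: [-0.3, 0.5, -3.0]
finger_gap: 60.7
finger_force: 25.0
```

```bash
cat > chk.py <<'E'
from look import *
def chk(fn,rings,ctr,k=200,F=5):
    S=cam('scene');s=manip.read_state();p=s['eef_pos'];print(p.round(1),s['eef_rot'].round(3),s['finger_gap'],s['wrist_force'].round(1))
    big=cv2.resize(S['frame'],None,fx=F,fy=F,interpolation=cv2.INTER_CUBIC)
    for dx,dy,z,r,held in rings:
        x,y,z=(p[0]+dx,p[1]+dy,p[2]+z) if held else (dx,dy,z)
        q=proj(S,np.c_[x+r*np.cos(A),y+r*np.sin(A),0*A+z]);cv2.polylines(big,[((q+.5)*F).astype(int).reshape(-1,1,2)],True,(255,0,0) if held else (0,255,0),1)
    u,v=(proj(S,ctr)[0]*F).astype(int)
    cv2.imwrite('pics/'+fn,np.clip(big[v-k:v+k,u-k:u+k]*1.4,0,255).astype('uint8')[:,:,::-1])
E
python3 -c "
from chk import *
chk('c6.png',[(0,0,86-74.2,31,1),(0,0,36-74.2,44.5,1),(476,-116,67,34,0),(476,-116,25,34,0)],[476,-116,90],240,6)"
```

```text
[ 476.1 -116.1  150.2] [ 3.141 -0.     0.733] 60.998412671287845 [-0.1  0.7 -3.6]
```

View pics/c6.png

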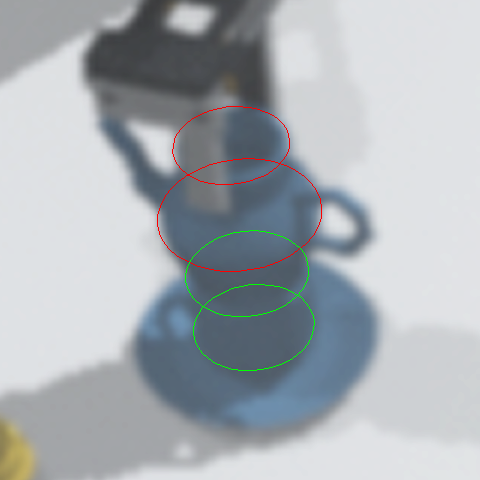

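Pot (red rings) hangs coaxially above the cup (green rings at 247,275). Lowering slowly.

Call:
jog_arm(series=[[0, 0, -0.02, 0, 0, 0, 0.55], [0, 0, -0.04, 0, 0, 0, 0.55], [0, 0, -0.06, 0, 0, 0, 0.55], [0, 0, -0.08, 0, 0, 0, 0.55], [0, 0, -0.09, 0, 0, 0, 0.55], [0, 0, -0.1, 0, 0, 0, 0.55], [0, 0, -0.1, 0, 0, 0, 0.55]])

```text
clock: 18.77
eef_pos: [475.9, -116.0, 137.7]
eef_rot: [-3.141, 0.0, 0.733]
wrist_force: [1.0, -0.6, -4.1]
finger_gap: 61.0
finger_force: 25.0
```

Call:
jog_arm(series=[[0, 0, -0.01, 0, 0, 0, 0.55], [0, 0, -0.015, 0, 0, 0, 0.55], [0, 0, -0.02, 0, 0, 0, 0.55], [0, 0, -0.025, 0, 0, 0, 0.55], [0, 0, -0.03, 0, 0, 0, 0.55], [0, 0, -0.03, 0, 0, 0, 0.55], [0, 0, -0.03, 0, 0, 0, 0.55]])

```text
clock: 19.35
eef_pos: [475.9, -116.0, 134.4]
eef_rot: [-3.142, -0.0, 0.733]
wrist_force: [-0.6, -0.5, -4.2]
finger_gap: 60.8
finger_force: 25.0
```

Call:
jog_arm(series=[[0, 0, -0.004, 0, 0, 0, 0.55], [0, 0, -0.008, 0, 0, 0, 0.55], [0, 0, -0.012, 0, 0, 0, 0.55], [0, 0, -0.015, 0, 0, 0, 0.55], [0, 0, -0.015, 0, 0, 0, 0.55]])

```text
clock: 19.77
eef_pos: [476.1, -116.0, 133.4]
eef_rot: [3.141, -0.0, 0.733]
wrist_force: [-3.2, 1.5, 7.3]
finger_gap: 61.0
finger_force: 25.0
```

Call:
jog_arm(series=[[0, 0, 0, 0, 0, 0, 0.33], [0, 0, 0, 0, 0, 0, 0.28], [0, 0, 0, 0, 0, 0, 0.2], [0, 0, 0, 0, 0, 0, 0.1], [0, 0, 0, 0, 0, 0, 0], [0, 0, 0, 0, 0, 0, 0], [0, 0, 0, 0, 0, 0, 0]])

```text
clock: 20.35
eef_pos: [476.0, -116.1, 132.5]
eef_rot: [3.142, -0.0, 0.733]
wrist_force: [-0.2, -0.0, -0.4]
finger_gap: 93.1
finger_force: 0.0
```

Call:
jog_arm(series=[[0, 0, 0.05, 0, 0, 0, 0], [0, 0, 0.15, 0, 0, 0, 0], [0, 0, 0.3, 0, 0, 0, 0], [0, 0, 0.45, 0, 0, 0, 0], [0, 0, 0.6, 0, 0, 0, 0], [0, 0, 0.7, 0, 0, 0, 0], [0, 0, 0.75, 0, 0, 0, 0]])

```text
clock: 20.93
eef_pos: [476.4, -116.2, 224.7]
eef_rot: [3.139, -0.001, 0.733]
wrist_force: [-0.5, 0.3, 0.2]
finger_gap: 94.1
finger_force: 0.0
```

Call:
jog_arm(series=[[0.2, -0.2, 0, 0, 0, -0.07, 0], [0.4, -0.4, 0, 0, 0, -0.14, 0], [0.6, -0.6, 0, 0, 0, -0.21, 0], [0.7, -0.8, 0, 0, 0, -0.28, 0], [0.75, -1, 0, 0, 0, -0.35, 0], [0.75, -1, 0, 0, 0, -0.42, 0], [0.75, -1, 0, 0, 0, -0.46, 0]])

```text
clock: 21.52
eef_pos: [565.8, -237.2, 221.5]
eef_rot: [-3.141, 0.001, 0.003]
wrist_force: [-0.6, 0.2, -0.2]
finger_gap: 94.0
finger_force: 0.0
```

```bash
cat >> chk.py <<'E'
def both(fn,rings,k=160,F=5):
    im=[];cs=[cam('scene'),cam('top')];s=manip.read_state();print(s['eef_pos'].round(1),s['eef_rot'].round(3))
    for c in cs:
        big=cv2.resize(c['frame'],None,fx=F,fy=F,interpolation=cv2.INTER_CUBIC)
        for x,y,z,r in rings:
            q=proj(c,np.c_[x+r*np.cos(A),y+r*np.sin(A),0*A+z]);cv2.polylines(big,[((q+.5)*F).astype(int).reshape(-1,1,2)],True,(255,0,0),1)
        u,v=(proj(c,rings[0][:3])[0]*F).astype(int); im.append(big[v-k:v+k,u-k:u+k])
    cv2.imwrite('pics/'+fn,np.clip(np.hstack(im)*1.4,0,255).astype('uint8')[:,:,::-1]); return cs
E
python3 -c "
from chk import *
S,T=both('c7.png',[(476,-116,145,31),(476,-116,95,44.5),(477,-116,14,70)],190,4)
for cs in([T],[S]):print(edge('s',cs,(622,-310),[(46,31)],8))"
```

```text
[ 565.8 -236.2  222. ] [-3.141e+00  1.000e-03  9.000e-03]
(np.float32(-0.13565576), np.float64(615.0), np.float64(-302.0))
(np.float32(-0.6145247), np.float64(617.0), np.float64(-310.0))
```

View pics/c7.png

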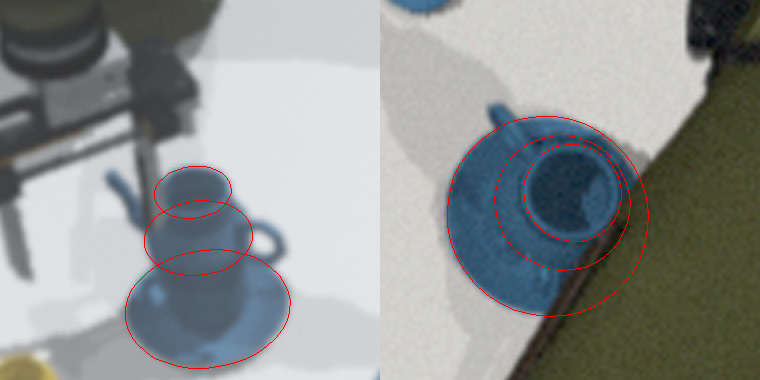

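Pot is seated, coaxial (neck at 572,192 in the right crop matches the ring), upright. Next the strainer.

Call:
jog_arm(series=[[0.1, -0.15, 0, 0, 0, 0, 0], [0.2, -0.3, 0, 0, 0, 0, 0], [0.3, -0.45, 0, 0, 0, 0, 0], [0.4, -0.56, 0, 0, 0, 0, 0], [0.47, -0.625, 0, 0, 0, 0, 0], [0.47, -0.625, 0, 0, 0, 0, 0]])

```text
clock: 22.12
eef_pos: [622.9, -311.9, 221.6]
eef_rot: [-3.141, 0.001, 0.013]
wrist_force: [-0.1, -0.7, 0.1]
finger_gap: 93.7
finger_force: 0.0
```

Call:
jog_arm(series=[[0, 0, -0.15, 0, 0, 0, 0], [0, 0, -0.3, 0, 0, 0, 0.1], [0, 0, -0.45, 0, 0, 0, 0.2], [0, 0, -0.6, 0, 0, 0, 0.2], [0, 0, -0.75, 0, 0, 0, 0.2], [0, 0, -0.88, 0, 0, 0, 0.2], [0, 0, -0.95, 0, 0, 0, 0.2], [0, 0, -0.95, 0, 0, 0, 0.2]])

```text
clock: 22.78
eef_pos: [621.5, -310.1, 106.8]
eef_rot: [-3.14, 0.003, 0.012]
wrist_force: [0.0, 0.4, 0.8]
finger_gap: 75.1
finger_force: 0.0
```

```bash
python3 -c "
from chk import *
chk('c8.png',[(622,-311,46,31,0),(622,-311,61,25,0)],[622,-311,60],240,6)"
```

```text
[ 622.  -310.5  108.3] [-3.141e+00  1.000e-03  1.200e-02] 75.47762074735323 [ 0.5 -0.4  0.4]
```

View pics/c8.png

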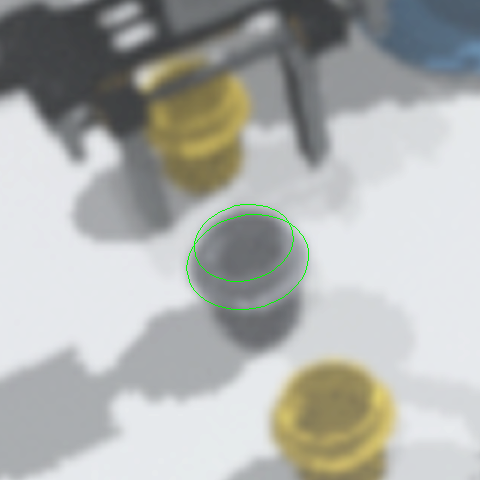

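Steel strainer (crop 245,260) matches the predicted rings; the yellow decoys are clear of the fingers. Descending to the collar.

Call:
jog_arm(series=[[0, 0, -0.08, 0, 0, 0, 0.2], [0, 0, -0.16, 0, 0, 0, 0.2], [0, 0, -0.24, 0, 0, 0, 0.2], [0, 0, -0.31, 0, 0, 0, 0.2], [0, 0, -0.36, 0, 0, 0, 0.2], [0, 0, -0.39, 0, 0, 0, 0.2], [0, 0, -0.4, 0, 0, 0, 0.2], [0, 0, -0.4, 0, 0, 0, 0.2]])

```text
clock: 23.5
eef_pos: [622.3, -311.0, 60.3]
eef_rot: [-3.141, 0.0, 0.01]
wrist_force: [-0.6, 0.1, 0.2]
finger_gap: 75.3
finger_force: 0.0
```

Call:
jog_arm(series=[[0, 0, -0.015, 0, 0, 0, 0.2], [0, 0, -0.025, 0, 0, 0, 0.3], [0, 0, -0.025, 0, 0, 0, 0.38], [0, 0, -0.025, 0, 0, 0, 0.44], [0, 0, -0.025, 0, 0, 0, 0.5], [0, 0, -0.025, 0, 0, 0, 0.6], [0, 0, -0.025, 0, 0, 0, 0.65], [0, 0, -0.025, 0, 0, 0, 0.65]], grip_force=15)

```text
clock: 24.17
eef_pos: [622.4, -311.1, 57.8]
eef_rot: [3.141, -0.0, 0.01]
wrist_force: [-0.6, -0.4, 1.5]
finger_gap: 49.6
finger_force: 15.0
```

Call:
jog_arm(series=[[0, 0, 0.04, 0, 0, 0, 0.65], [0, 0, 0.14, 0, 0, 0, 0.65], [0, 0, 0.28, 0, 0, 0, 0.65], [0, 0, 0.42, 0, 0, 0, 0.65], [0, 0, 0.56, 0, 0, 0, 0.65], [0, 0, 0.7, 0, 0, 0, 0.65], [0, 0, 0.84, 0, 0, 0, 0.65], [0, 0, 1, 0, 0, 0, 0.65]])

```text
clock: 24.83
eef_pos: [622.2, -310.9, 179.2]
eef_rot: [3.142, -0.0, 0.01]
wrist_force: [-0.2, -0.5, -0.9]
finger_gap: 50.1
finger_force: 15.0
```

Call:
jog_arm(series=[[-0.04, 0.05, 0.1, 0, 0, 0, 0.65], [-0.1, 0.13, 0.2, 0, 0, 0, 0.65], [-0.17, 0.23, 0.3, 0, 0, 0, 0.65], [-0.25, 0.34, 0.4, 0, 0, 0, 0.65], [-0.34, 0.46, 0.47, 0, 0, 0, 0.65], [-0.43, 0.57, 0.5, 0, 0, 0, 0.65], [-0.52, 0.69, 0.5, 0, 0, 0, 0.65], [-0.61, 0.81, 0.5, 0, 0, 0, 0.65]])

```text
clock: 25.5
eef_pos: [548.2, -212.8, 238.4]
eef_rot: [3.141, -0.001, 0.011]
wrist_force: [1.1, 0.1, -0.9]
finger_gap: 50.1
finger_force: 15.0
```

Call:
jog_arm(series=[[-0.09, 0.12, 0, 0, 0, 0, 0.65], [-0.18, 0.24, 0, 0, 0, 0, 0.65], [-0.27, 0.36, 0, 0, 0, 0, 0.65], [-0.36, 0.48, 0, 0, 0, 0, 0.65], [-0.45, 0.6, 0, 0, 0, 0, 0.65], [-0.54, 0.72, 0, 0, 0, 0, 0.65], [-0.59, 0.79, 0, 0, 0, 0, 0.65], [-0.61, 0.815, 0, 0, 0, 0, 0.65]])

```text
clock: 26.17
eef_pos: [475.2, -115.0, 238.2]
eef_rot: [3.141, -0.001, 0.011]
wrist_force: [0.9, -0.7, -1.1]
finger_gap: 49.7
finger_force: 15.0
```

Call:
jog_arm(series=[[0, 0, -0.04, 0, 0, 0, 0.65], [0, 0, -0.08, 0, 0, 0, 0.65], [0, 0, -0.12, 0, 0, 0, 0.65], [0, 0, -0.16, 0, 0, 0, 0.65], [0, 0, -0.18, 0, 0, 0, 0.65], [0, 0, -0.18, 0, 0, 0, 0.65], [0, 0, -0.18, 0, 0, 0, 0.65]])

```text
clock: 26.75
eef_pos: [476.0, -116.2, 215.8]
eef_rot: [-3.141, 0.0, 0.01]
wrist_force: [0.8, -0.2, -0.9]
finger_gap: 49.7
finger_force: 15.0
```

```bash
python3 -c "
from chk import *
chk('c9.png',[(0,0,61-57.6,25,1),(0,0,46-57.6,31,1),(0,0,-57.6,19,1),(476,-116,145,31,0)],[476,-116,170],240,6)"
```

```text
[ 476.1 -116.2  216. ] [ 3.142 -0.     0.01 ] 49.995020175482125 [ 0.1 -0.3 -0.8]
```

View pics/c9.png

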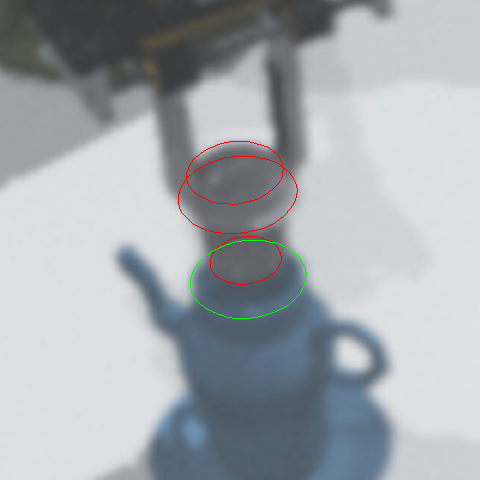

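Strainer (flange at crop 238,195) hangs coaxially over the pot's neck (green ring). Lowering.

Call:
jog_arm(series=[[0, 0, -0.04, 0, 0, 0, 0.65], [0, 0, -0.1, 0, 0, 0, 0.65], [0, 0, -0.16, 0, 0, 0, 0.65], [0, 0, -0.22, 0, 0, 0, 0.65], [0, 0, -0.27, 0, 0, 0, 0.65], [0, 0, -0.3, 0, 0, 0, 0.65], [0, 0, -0.3, 0, 0, 0, 0.65], [0, 0, -0.3, 0, 0, 0, 0.65]])

```text
clock: 27.47
eef_pos: [475.9, -116.0, 179.9]
eef_rot: [-3.141, 0.0, 0.01]
wrist_force: [0.7, -0.6, -0.8]
finger_gap: 50.1
finger_force: 15.0
```

Call:
jog_arm(series=[[0, 0, -0.03, 0, 0, 0, 0.65], [0, 0, -0.06, 0, 0, 0, 0.65], [0, 0, -0.09, 0, 0, 0, 0.65], [0, 0, -0.12, 0, 0, 0, 0.65], [0, 0, -0.14, 0, 0, 0, 0.65], [0, 0, -0.15, 0, 0, 0, 0.65], [0, 0, -0.155, 0, 0, 0, 0.65], [0, 0, -0.155, 0, 0, 0, 0.65]])

```text
clock: 28.13
eef_pos: [476.0, -116.1, 161.3]
eef_rot: [3.142, 0.0, 0.01]
wrist_force: [0.9, -0.2, -1.2]
finger_gap: 50.0
finger_force: 15.0
```

Call:
jog_arm(series=[[0, 0, -0.005, 0, 0, 0, 0.65], [0, 0, -0.01, 0, 0, 0, 0.65], [0, 0, -0.015, 0, 0, 0, 0.65], [0, 0, -0.018, 0, 0, 0, 0.65], [0, 0, -0.018, 0, 0, 0, 0.65]])

```text
clock: 28.55
eef_pos: [475.9, -116.0, 159.1]
eef_rot: [-3.142, 0.0, 0.01]
wrist_force: [-0.2, -0.5, -0.4]
finger_gap: 50.1
finger_force: 15.0
```

Call:
jog_arm(series=[[0, 0, -0.004, 0, 0, 0, 0.65], [0, 0, -0.007, 0, 0, 0, 0.65], [0, 0, -0.007, 0, 0, 0, 0.65], [0, 0, -0.007, 0, 0, 0, 0.65]])

```text
clock: 28.88
eef_pos: [476.1, -116.1, 158.7]
eef_rot: [3.142, -0.001, 0.01]
wrist_force: [-0.4, 1.1, 5.0]
finger_gap: 49.7
finger_force: 15.0
```

Call:
jog_arm(series=[[0, 0, 0, 0, 0, 0, 0.45], [0, 0, 0, 0, 0, 0, 0.4], [0, 0, 0, 0, 0, 0, 0.3], [0, 0, 0, 0, 0, 0, 0.2], [0, 0, 0, 0, 0, 0, 0.1], [0, 0, 0, 0, 0, 0, 0.1]])

```text
clock: 29.38
eef_pos: [475.9, -116.1, 158.3]
eef_rot: [-3.142, 0.0, 0.01]
wrist_force: [-0.1, 0.6, 0.6]
finger_gap: 79.6
finger_force: 0.0
```

Call:
jog_arm(series=[[0, 0, 0.05, 0, 0, 0, 0.1], [0, 0, 0.15, 0, 0, 0, 0.1], [0, 0, 0.3, 0, 0, 0, 0.1], [0, 0, 0.45, 0, 0, 0, 0.1], [0, 0, 0.55, 0, 0, 0, 0.1], [0, 0, 0.6, 0, 0, 0, 0.1]])

```text
clock: 29.88
eef_pos: [476.4, -116.2, 232.4]
eef_rot: [3.141, -0.002, 0.01]
wrist_force: [-0.0, -0.4, 0.4]
finger_gap: 84.7
finger_force: 0.0
```

Call:
jog_arm(series=[[0.13, 0.08, 0, 0, 0, 0, 0.1], [0.27, 0.17, 0, 0, 0, 0, 0.1], [0.41, 0.26, 0, 0, 0, 0, 0.1], [0.55, 0.35, 0, 0, 0, 0, 0.1], [0.68, 0.43, 0, 0, 0, 0, 0.1]])

```text
clock: 30.3
eef_pos: [558.2, -63.7, 230.1]
eef_rot: [-3.141, 0.001, 0.011]
wrist_force: [1.1, -0.1, 0.3]
finger_gap: 84.4
finger_force: 0.0
```

```bash
python3 -c "
from chk import *
S,T=both('c10.png',[(476,-116,162,25),(476,-116,147,31),(476,-116,95,44.5)],190,4)
print(fit('lid',[S],(640,-12)))"
```

```text
[558.6 -63.3 229.6] [-3.141e+00  1.000e-03  1.200e-02]
(array([633.5, -12.6]), np.float64(74.7), np.float64(128.78997866099357))
```

View pics/c10.png

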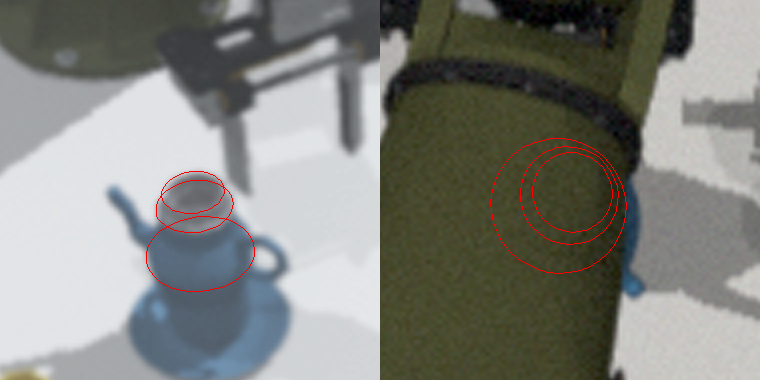

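Strainer hangs fully seated in the neck (collar at 193,192 on its ring). Now the lid.

Call:
jog_arm(series=[[0.13, 0.08, 0, 0, 0, 0, 0.2], [0.27, 0.17, 0, 0, 0, 0, 0.3], [0.41, 0.26, 0, 0, 0, 0, 0.4], [0.55, 0.34, 0, 0, 0, 0, 0.4], [0.64, 0.4, 0, 0, 0, 0, 0.4], [0.675, 0.42, 0, 0, 0, 0, 0.4], [0.675, 0.42, 0, 0, 0, 0, 0.4]])

```text
clock: 30.98
eef_pos: [638.5, -14.0, 229.9]
eef_rot: [-3.142, 0.001, 0.011]
wrist_force: [-0.4, -0.1, -0.6]
finger_gap: 56.5
finger_force: 0.0
```

Call:
jog_arm(series=[[0, 0, -0.15, 0, 0, 0, 0.4], [0, 0, -0.3, 0, 0, 0, 0.4], [0, 0, -0.45, 0, 0, 0, 0.4], [0, 0, -0.6, 0, 0, 0, 0.4], [0, 0, -0.75, 0, 0, 0, 0.4], [0, 0, -0.88, 0, 0, 0, 0.4], [0, 0, -0.95, 0, 0, 0, 0.4], [0, 0, -0.95, 0, 0, 0, 0.4]])

```text
clock: 31.65
eef_pos: [637.2, -14.6, 114.8]
eef_rot: [-3.141, 0.003, 0.01]
wrist_force: [0.4, -0.2, 0.3]
finger_gap: 56.7
finger_force: 0.0
```

Call:
jog_arm(series=[[0, 0, -0.1, 0, 0, 0, 0.4], [0, 0, -0.2, 0, 0, 0, 0.4], [0, 0, -0.27, 0, 0, 0, 0.4], [0, 0, -0.32, 0, 0, 0, 0.4], [0, 0, -0.35, 0, 0, 0, 0.4], [0, 0, -0.35, 0, 0, 0, 0.4]])

```text
clock: 32.15
eef_pos: [638.2, -14.0, 73.5]
eef_rot: [-3.141, 0.001, 0.011]
wrist_force: [-0.4, -0.4, -0.8]
finger_gap: 56.3
finger_force: 0.0
```

```bash
python3 -c "
from chk import *
chk('c11.png',[(639.5,-13,12,29,0),(639.5,-13,29,10,0)],[640,-13,30],240,6)"
```

```text
[638.5 -14.   74.2] [-3.142  0.     0.011] 56.468969185498274 [0.1 0.5 0.2]
```

View pics/c11.png

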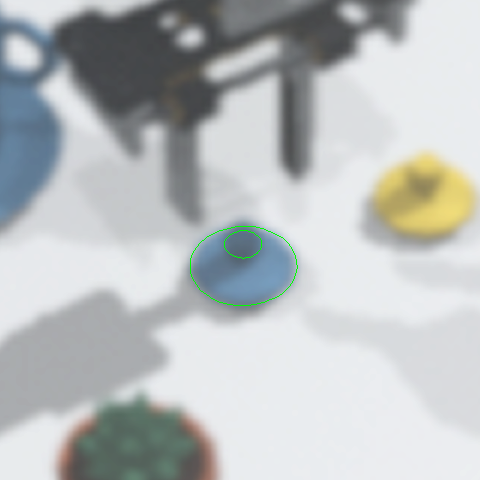

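Lid (crop 243,265) matches the predicted rings, knob between the fingers; plant and yellow lid clear.

Call:
jog_arm(series=[[0.008, 0.008, -0.07, 0, 0, 0, 0.4], [0.008, 0.008, -0.15, 0, 0, 0, 0.4], [0.008, 0.008, -0.23, 0, 0, 0, 0.4], [0.008, 0.008, -0.3, 0, 0, 0, 0.4], [0.008, 0.008, -0.35, 0, 0, 0, 0.4], [0.008, 0.008, -0.37, 0, 0, 0, 0.4], [0.008, 0.008, -0.375, 0, 0, 0, 0.4], [0.008, 0.008, -0.375, 0, 0, 0, 0.4]])

```text
clock: 32.87
eef_pos: [639.6, -13.1, 29.4]
eef_rot: [-3.142, -0.0, 0.01]
wrist_force: [0.4, -0.1, 0.2]
finger_gap: 55.9
finger_force: 0.0
```

Call:
jog_arm(series=[[0, 0, 0, 0, 0, 0, 0.6], [0, 0, 0, 0, 0, 0, 0.7], [0, 0, 0, 0, 0, 0, 0.74], [0, 0, 0, 0, 0, 0, 0.78], [0, 0, 0, 0, 0, 0, 0.82], [0, 0, 0, 0, 0, 0, 0.9], [0, 0, 0, 0, 0, 0, 0.95], [0, 0, 0, 0, 0, 0, 0.95]], grip_force=15)

```text
clock: 33.53
eef_pos: [639.5, -13.1, 29.4]
eef_rot: [3.142, -0.0, 0.01]
wrist_force: [0.2, 0.0, 0.6]
finger_gap: 19.1
finger_force: 15.0
```

Call:
jog_arm(series=[[0, 0, 0.04, 0, 0, 0, 0.95], [0, 0, 0.14, 0, 0, 0, 0.95], [0, 0, 0.28, 0, 0, 0, 0.95], [0, 0, 0.42, 0, 0, 0, 0.95], [0, 0, 0.56, 0, 0, 0, 0.95], [0, 0, 0.7, 0, 0, 0, 0.95], [0, 0, 0.85, 0, 0, 0, 0.95], [0, 0, 1, 0, 0, 0, 0.95]])

```text
clock: 34.2
eef_pos: [639.5, -13.1, 151.4]
eef_rot: [3.142, -0.001, 0.011]
wrist_force: [-0.2, -0.4, -0.2]
finger_gap: 18.9
finger_force: 15.0
```

Call:
jog_arm(series=[[-0.04, -0.03, 0.14, 0, 0, 0, 0.95], [-0.11, -0.07, 0.28, 0, 0, 0, 0.95], [-0.19, -0.12, 0.4, 0, 0, 0, 0.95], [-0.28, -0.18, 0.5, 0, 0, 0, 0.95], [-0.38, -0.24, 0.57, 0, 0, 0, 0.95], [-0.48, -0.3, 0.6, 0, 0, 0, 0.95], [-0.58, -0.37, 0.6, 0, 0, 0, 0.95], [-0.68, -0.43, 0.6, 0, 0, 0, 0.95]])

```text
clock: 34.87
eef_pos: [557.3, -65.1, 222.8]
eef_rot: [3.141, -0.002, 0.01]
wrist_force: [-0.0, 0.3, -0.1]
finger_gap: 19.4
finger_force: 15.0
```

Call:
jog_arm(series=[[-0.1, -0.06, 0, 0, 0, 0, 0.95], [-0.2, -0.12, 0, 0, 0, 0, 0.95], [-0.3, -0.18, 0, 0, 0, 0, 0.95], [-0.4, -0.25, 0, 0, 0, 0, 0.95], [-0.5, -0.32, 0, 0, 0, 0, 0.95], [-0.6, -0.38, 0, 0, 0, 0, 0.95], [-0.66, -0.415, 0, 0, 0, 0, 0.95], [-0.682, -0.428, 0, 0, 0, 0, 0.95]])

```text
clock: 35.53
eef_pos: [475.4, -116.5, 222.3]
eef_rot: [3.141, -0.001, 0.01]
wrist_force: [0.1, -0.4, -0.7]
finger_gap: 18.8
finger_force: 15.0
```

Call:
jog_arm(series=[[0, 0, -0.03, 0, 0, 0, 0.95], [0, 0, -0.06, 0, 0, 0, 0.95], [0, 0, -0.09, 0, 0, 0, 0.95], [0, 0, -0.1, 0, 0, 0, 0.95], [0, 0, -0.1, 0, 0, 0, 0.95], [0, 0, -0.1, 0, 0, 0, 0.95]])

```text
clock: 36.03
eef_pos: [476.2, -115.9, 209.2]
eef_rot: [-3.141, 0.0, 0.011]
wrist_force: [-0.0, 0.5, -0.5]
finger_gap: 18.9
finger_force: 15.0
```

```bash
python3 -c "
from chk import *
chk('c12.png',[(0,0,12-29.3,29,1),(0,0,-29.3,17,1),(476,-116,162,25,0),(476,-116,147,31,0)],[476,-116,180],240,6)"
```

```text
[ 476.2 -115.9  209.3] [-3.142  0.     0.011] 19.015532224597816 [ 1.2 -0.1 -0.4]
```

View pics/c12.png

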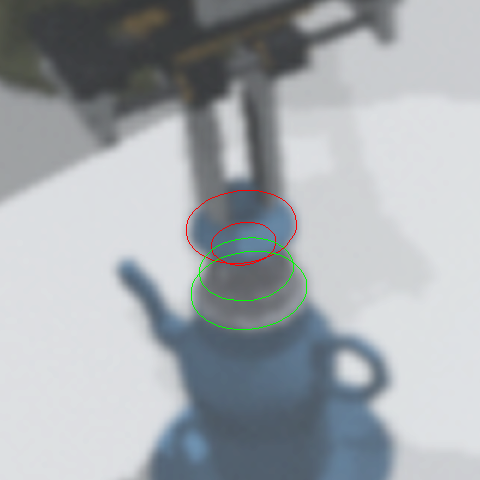

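Lid disc (crop 241,227) sits on its ring, coaxial with the strainer collar. Lowering.

Call:
jog_arm(series=[[0, 0, -0.02, 0, 0, 0, 0.95], [0, 0, -0.05, 0, 0, 0, 0.95], [0, 0, -0.08, 0, 0, 0, 0.95], [0, 0, -0.11, 0, 0, 0, 0.95], [0, 0, -0.14, 0, 0, 0, 0.95], [0, 0, -0.16, 0, 0, 0, 0.95], [0, 0, -0.17, 0, 0, 0, 0.95], [0, 0, -0.17, 0, 0, 0, 0.95]])

```text
clock: 36.75
eef_pos: [476.0, -116.0, 188.7]
eef_rot: [-3.141, 0.001, 0.01]
wrist_force: [-0.1, 0.1, -0.1]
finger_gap: 19.3
finger_force: 15.0
```

Call:
jog_arm(series=[[0, 0, -0.006, 0, 0, 0, 0.95], [0, 0, -0.012, 0, 0, 0, 0.95], [0, 0, -0.018, 0, 0, 0, 0.95], [0, 0, -0.024, 0, 0, 0, 0.95], [0, 0, -0.03, 0, 0, 0, 0.95], [0, 0, -0.036, 0, 0, 0, 0.95], [0, 0, -0.036, 0, 0, 0, 0.95], [0, 0, -0.036, 0, 0, 0, 0.95]])

```text
clock: 37.42
eef_pos: [476.1, -116.1, 184.6]
eef_rot: [3.142, 0.0, 0.01]
wrist_force: [-0.7, 0.1, -0.3]
finger_gap: 19.1
finger_force: 15.0
```

Call:
jog_arm(series=[[0, 0, -0.004, 0, 0, 0, 0.95], [0, 0, -0.008, 0, 0, 0, 0.95], [0, 0, -0.011, 0, 0, 0, 0.95], [0, 0, -0.011, 0, 0, 0, 0.95]])

```text
clock: 37.75
eef_pos: [476.1, -116.1, 183.3]
eef_rot: [3.142, -0.0, 0.011]
wrist_force: [-0.6, -0.1, -0.9]
finger_gap: 19.4
finger_force: 15.0
```

Call:
jog_arm(series=[[0, 0, -0.003, 0, 0, 0, 0.95], [0, 0, -0.006, 0, 0, 0, 0.95], [0, 0, -0.006, 0, 0, 0, 0.95], [0, 0, -0.006, 0, 0, 0, 0.95]])

```text
clock: 38.08
eef_pos: [476.3, -116.1, 183.0]
eef_rot: [3.141, -0.001, 0.01]
wrist_force: [0.4, -0.8, 5.8]
finger_gap: 19.1
finger_force: 15.0
```

Seated at the expected height. Release, rise and back off clear.

Call:
jog_arm(series=[[0, 0, 0, 0, 0, 0, 0.78], [0, 0, 0, 0, 0, 0, 0.74], [0, 0, 0, 0, 0, 0, 0.65], [0, 0, 0, 0, 0, 0, 0.5], [0, 0, 0, 0, 0, 0, 0.4], [0, 0, 0, 0, 0, 0, 0.3], [0, 0, 0, 0, 0, 0, 0.3]])

```text
clock: 38.67
eef_pos: [476.1, -116.0, 182.6]
eef_rot: [-3.142, 0.0, 0.01]
wrist_force: [-0.4, 0.2, 0.5]
finger_gap: 54.1
finger_force: 0.0
```

Call:
jog_arm(series=[[0, 0, 0.05, 0, 0, 0, 0.3], [0, 0, 0.15, 0, 0, 0, 0.3], [0, 0, 0.3, 0, 0, 0, 0.3], [0, 0, 0.45, 0, 0, 0, 0.3], [0, 0, 0.6, 0, 0, 0, 0.3], [0, 0, 0.65, 0, 0, 0, 0.3]])

```text
clock: 39.17
eef_pos: [476.7, -116.2, 263.5]
eef_rot: [3.14, -0.003, 0.011]
wrist_force: [-0.1, -0.3, 0.2]
finger_gap: 65.8
finger_force: 0.0
```

Call:
jog_arm(series=[[0, 0.2, 0, 0, 0, 0, 0.3], [0, 0.4, 0, 0, 0, 0, 0.3], [0, 0.6, 0, 0, 0, 0, 0.3], [0, 0.8, 0, 0, 0, 0, 0.3], [0, 0.95, 0, 0, 0, 0, 0.3], [0, 1, 0, 0, 0, 0, 0.3], [0, 1, 0, 0, 0, 0, 0.3], [0, 1, 0, 0, 0, 0, 0.3]])

```text
clock: 39.83
eef_pos: [476.0, 3.6, 260.4]
eef_rot: [3.141, 0.0, 0.011]
wrist_force: [0.3, -0.1, -0.1]
finger_gap: 65.9
finger_force: 0.0
```

```bash
python3 -c "
from chk import *
both('c13.png',[(476,-116,166,29),(476,-116,145,31),(476,-116,95,44.5),(477,-116,14,70)],190,4)"
```

```text
[476.1   3.1 260.5] [3.141 0.    0.01 ]
```

View pics/c13.png

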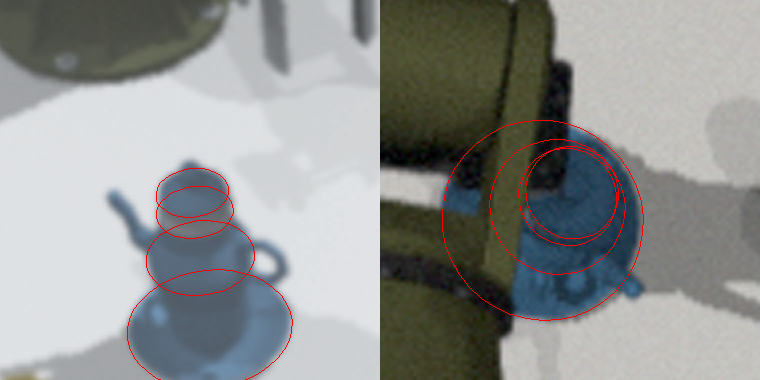

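The whole stack stands upright with every ring on its piece (lid at 192,192 left, 572,192 right); the arm is clear. Handing in.

```bash
python3 -c "
from cell import manip
print(manip.sign_off())"
```

```text
the job is handed in; nothing more can be done
None
```

The tea set is assembled on its saucer (cup, pot, strainer, lid) and handed in at about 40 s on the robot clock; the last pictures show all pieces upright, aligned and let go, the arm came near none of the bystanders, and the hand-in reported no verdict.

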